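# Lay the try square flush on the shelf panel

## Task

A cream shelf panel is clamped to the bench for marking out. Pick up the red-stocked try square and lay it for drawing the line at the yellow tape: its stock flat on the bench and flush along the panel's front edge, its blade lying over the panel within the yellow tape strip (not the blue one). Let go of it there, and leave the white tumbler, the green pencil and the tape roll where they are.

Things in the scene. Friction and masses are not known exactly. Their poses are not given: they have to be found in the camera images.
- square: Try square lying flat, 0.36 kg. Red stock: x -30..0, y -60..60, z 0..24 mm. Aluminium blade: x 0..140, y -14..14, z 21..24 mm, so it passes 1 mm over the panel when the stock stands on the bench. Origin: middle of the lower edge of the stock's flush face (where the blade comes out); x along the blade, y along the stock, z up.
- square_grip (a point): Centre of the black grip block on the square's stock, at square x = -15, y = 0, z = 43 mm. The block is 36 (x) x 32 (y) mm and reaches from z = 24 to z = 62 mm: hold the square by it.
- stock_left (a point): Point on the flush face of the stock, 55 mm from its middle (square y = +55 mm), 10 mm above its underside.
- stock_right (a point): Point on the flush face of the stock, 55 mm from its middle (square y = -55 mm), 10 mm above its underside.
- shelf_panel: Cream shelf panel, fixed, lying on the bench, 220 deep (x) x 340 wide (y) x 20 mm high. Origin: middle of the lower edge of its front face (the long face towards the robot), at bench height. x runs from the front edge across the panel, away from the robot; y along the front edge. Two blue clamps, up to 65 mm high, hold its far edge at y = -100 and +100 mm.
- tape_yellow: Yellow tape strip stuck on the panel square to the front edge, 50 wide (y) x 170 long (x); it also runs down the front face. Origin: on the panel's upper front edge, on the strip's centre line; x along the strip, away from the robot. It may be the left or the right strip.
- tape_blue: Blue tape strip of the same shape on the panel; not to be used. Origin and axes as for the yellow one.
- tumbler: White plastic tumbler, 84 mm across, 105 high, origin under its centre. Leave alone.
- pencil: Green flat carpenter's pencil, 175 x 14 x 9 mm, lying along its x, origin under its middle. Leave alone.
- tape_roll: Roll of yellow tape lying flat, 96 mm across, 25 high, origin under its centre. Leave alone.

How it is judged:
By the outcome, as a careful person would: the job done as asked, in the order asked, and still so for the second after the job is handed in, with the robot touching nothing.
It also fails if it takes over 35 s, if anything falls off the work surface, if the arm or the gripper's body presses on something with over 40 N, if the wrist force passes 120 N, or if a joint passes its speed limit or range.

## Robot

A 6-joint arm with a two-finger parallel gripper is mounted at the origin on the work surface. World frame = base frame: x ahead of the robot, y to its left, z up, the work surface at z = 0. Lengths are in mm, angles in rad, forces in N, time in s.
With the tool pointing down it reaches from about 300 to 850 mm from the base axis. Payload 4.2 kg.
Tool frame: the origin (TCP) lies on the centre line of the jaws, within the pads' length; the fingertips stand 17 mm ahead of it and the grasp point (between the pads) lies 2 mm behind it; z points along the fingers, y is the line along which they close (so a half turn about z gives the same grasp; the last joint's range is limited). The gripper opens to 91 mm and grips with 3 to 60 N. Pads are 32 mm wide; open, the fingers measure 118 mm over their backs; the gripper's body (76 mm by 178 mm) begins 60 mm behind the grasp point.
Start: joints at [1.299, 0.32, 1.565, -0, 1.257, -0.02], TCP at [143.261, 556.882, 230.976] pointing down, gripper open.
Joint ranges: [-3.11, 3.11], [-0.84, 2.01], [0.21, 2.61], [-1.34, 4.49], [0.05, 2.63], [-2.56, 2.56]. Speed limits (rad/s): [2.57, 2.57, 3.14, 3.14, 3.14, 3.14].

## Interface

Orientations are given as a 3x3 rotation matrix whose columns are the frame's x, y, z axes.
In Python, from station import telemetry, read_camera, camera_info, workorder gives the robot as it stands. The module is installed in compiled form; this text tells all that it offers.
- The arm moves only by the shell command python3 -m pendant 'ROWS'. ROWS is text: rows parted by semicolons, each of 7 numbers parted by spaces: the shift along the tool's x, y, z in m, then the turn, a rotation vector about the tool's x, y, z in rad, then the closure, from -1 (fully open) to 1 (shut). In form: x y z wx wy wz claw; .... A call has 1 to 5 rows; each row shifts and turns the commanded pose from where the row before left it, along the tool's axes as they then stand; what a row does not reach is not made up. A row lasts 1/10 s, in which the tool goes at most 50 mm and 8.59 degrees, less where a joint would pass 70% of its speed; a pose out of reach is approached as far as the arm can. A call with a gripper value outside its range is refused whole. The fingers move at their own pace and stop on an object; the grip force is fixed at half the most. Time passes only in rows, so rows that do not move let the fingers close. It gives the time, the measured TCP pose, the force and the opening at its end, in the units of the state.
- telemetry.read_state(): the state, without advancing time (a new reading comes with each control period).
- read_camera(name): name is "side" or "top"; returns the picture (384x512x3 uint8, red, green, blue); there is no depth.
- camera_info(name): a dict with "fx", "fy", "cx", "cy" (pixels), "R" (3x3) and "t" (3): a world point X has camera coordinates R X + t. Camera axes: x right, y down, z forward; pixel columns grow to the right and rows downward; lengths in mm; the calibration is good to about 2 mm. A picture is of the moment at which its call begins. camera_info takes no time and is no camera call.
- workorder.sign_off(): hands the job in, once; it reports no verdict.
The state is a dict: "time_s": time; "joints": joint angles; "joint_velocities": joint speeds; "joint_efforts": joint torques, N m; "ee_pos": TCP position; "eef_rot": TCP orientation; "contact_force": force on the tool from outside, world axes, zero at the start; "wrist_torque": the same for the moment, N m; "grip_width": opening from 0.0 (shut) to 1.0 (fully open).
Only numpy, scipy, OpenCV 4.12 (cv2) and the standard library are available. Lean on these libraries where they do the work, as an engineer would, in place of code of your own. Each camera call takes 0.05 s, during which the arm holds its last target. There are 200 camera calls.

## Working session

There is one attempt and no reset: what is moved stays moved. The work goes in short steps, Python scripts to look and compute and a shell command to move; the robot and the scene stay as the last step left them, time stands still between calls to the robot, and variables do not carry over. Pictures are saved under pics/ and viewed, on a budget of 10 in all, crops included, one or two more only if the job needs it, and the job is handed in when it is done.

```bash
mkdir -p pics; python3 - <<'E'
from station import telemetry, read_camera, camera_info
import cv2
for n in("top","side"):
    cv2.imwrite(f"pics/{n}0.png",cv2.cvtColor(read_camera(n),cv2.COLOR_RGB2BGR)); print(n,camera_info(n))
s=telemetry.read_state();print(s)
E
```

```text
top {'fx': 377.79906471245306, 'fy': 377.79906471245306, 'cx': 255.10906930011137, 'cy': 189.74826511993086, 'R': array([[ 0.00521032, -0.9999206 ,  0.01147349],
       [-0.99248397, -0.00657371, -0.122198  ],
       [ 0.12226372, -0.01075056, -0.99243942]]), 't': array([ 24.21839121, 548.94438492, 963.06860206])}
side {'fx': 462.18274318929485, 'fy': 462.18274318929485, 'cx': 256.1074604421416, 'cy': 191.26433158300986, 'R': array([[ 0.98600773, -0.16624989,  0.01223683],
       [-0.10253406, -0.66271836, -0.74181611],
       [ 0.13143642,  0.73018172, -0.6704917 ]]), 't': array([-537.15585326,  102.18244112, 1422.49050595])}
{'time_s': 0.1, 'joints': array([ 1.29903657e+00,  3.20248268e-01,  1.56556508e+00, -2.26009960e-05,
        1.25739086e+00, -1.99804752e-02]), 'joint_velocities': array([-5.54307211e-04, -3.49415794e-03, -1.02282551e-03, -8.48169316e-05,
       -2.87976882e-03, -6.53149327e-04]), 'joint_efforts': array([ 7.51499720e-04, -4.13334167e+01, -2.32508683e+01,  7.28847762e-02,
        4.21332358e-02, -4.53568259e-05]), 'ee_pos': array([143.12884318, 556.46097461, 230.18954696]), 'eef_rot': array([[-9.68472424e-01,  2.49120442e-01, -4.11873783e-04],
       [ 2.49120782e-01,  9.68471170e-01, -1.55818178e-03],
       [ 1.07129505e-05, -1.61166241e-03, -9.99998701e-01]]), 'contact_force': array([0.82500779, 0.2390453 , 0.04014744]), 'wrist_torque': array([0.0296293 , 0.05637085, 0.01748948]), 'grip_width': 1.0024694974811192}
```

View pics/top0.png

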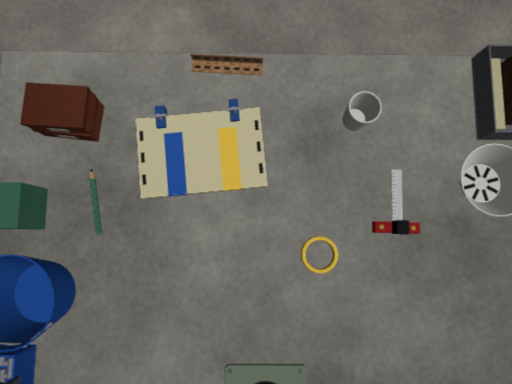

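View pics/side0.png

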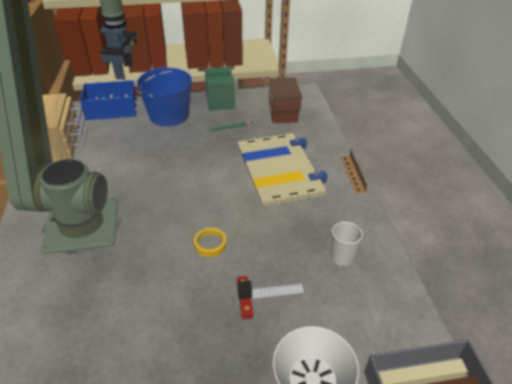

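Top view: the square is at about (398,222), its stock at row 228 (cols 373–420) and its blade pointing up to (397,170). The panel's front edge runs (141,198)–(267,186). The right strip is yellow, at (230,158). The tape roll is at (320,255).

```bash
cat > h.py <<'E'
import numpy as np, cv2
from station import telemetry, read_camera, camera_info
def bp(n,uv,z):
    c=camera_info(n);R,t=c["R"],c["t"];C=-R.T@t
    uv=np.atleast_2d(uv).astype(float)
    d=np.c_[(uv[:,0]-c["cx"])/c["fx"],(uv[:,1]-c["cy"])/c["fy"],np.ones(len(uv))]@R
    return C+d*((z-C[2])/d[:,2])[:,None]
def pr(n,X):
    c=camera_info(n);p=np.atleast_2d(X)@c["R"].T+c["t"]
    return np.c_[p[:,0]/p[:,2]*c["fx"]+c["cx"],p[:,1]/p[:,2]*c["fy"]+c["cy"]]
def big(m):
    n,l,s,_=cv2.connectedComponentsWithStats(m.astype(np.uint8));i=1+s[1:,4].argmax();return l==i
def rect(n,m,z):
    "min-area rectangle in world plane z of the mask"
    c=[]
    cs,_=cv2.findContours(m.astype(np.uint8),cv2.RETR_EXTERNAL,cv2.CHAIN_APPROX_NONE)
    P=np.vstack([bp(n,k[:,0,:],z)[:,:2] for k in cs]).astype(np.float32)
    (x,y),wh,a=cv2.minAreaRect(P);return np.round([x,y,*wh,a],2),np.round(cv2.boxPoints(((x,y),wh,a)),1)
E
python3 - <<'E'
from h import *
for n,boxes in dict(top=dict(pan=(130,100,275,205),sq=(365,160,430,240)),side=dict(pan=(235,130,330,210),sq=(230,270,310,322))).items():
    im=cv2.cvtColor(cv2.imread(f"pics/{n}0.png"),cv2.COLOR_BGR2RGB).astype(int)
    r,g,b=im.transpose(2,0,1)
    def box(k):
        m=np.zeros(r.shape,bool);x0,y0,x1,y1=boxes[k];m[y0:y1,x0:x1]=1;return m
    yel=(r>170)&(r-b>100)&(g>110)&box('pan')
    blu=(b-r>60)&box('pan')
    pan=big((((r>150)&(r-b>15))|blu|yel)&box('pan'))
    red=(r>90)&(r-g>70)&box('sq')
    bla=(r>140)&(abs(r-b)<25)&box('sq')
    blk=(r<50)&(g<50)&(b<50)&box('sq')
    print(n)
    for nm,m,z in(('yel',big(yel),20),('blu',big(blu),20),('pan',pan,20),('red',red,24),('blade',big(bla),24),('black',big(blk),62)):
        q,c=rect(n,m,z);print(nm,m.sum(),q,c.tolist())
    # panel front edge line (top): lowest panel pixel per column
    if n=='top':
        u=np.arange(150,260);v=np.array([np.where(pan[:,k])[0].max()+.5 for k in u])
        W=bp(n,np.c_[u,v],20);p=np.polyfit(W[:,1],W[:,0],1);print('front edge x=a*y+b',p,'res',np.std(W[:,0]-np.polyval(p,W[:,1])))
        u=np.arange(375,420);ok=[k for k in u if red[:,k].any()]
        W=bp(n,[(k,np.where(red[:,k])[0].min()-.5) for k in ok],24);p=np.polyfit(W[:,1],W[:,0],1);print('stock flush',p)
    cv2.imwrite(f"pics/crop_{n}.png",cv2.resize(cv2.cvtColor(im.astype(np.uint8),cv2.COLOR_RGB2BGR)[boxes['pan'][1]:boxes['pan'][3],boxes['pan'][0]:boxes['pan'][2]],None,fx=5,fy=5))
E
```

```text
top
yel 1113 [637.06  97.59 169.28  48.66   5.95] [[550.4000244140625, 113.0], [555.4000244140625, 64.5999984741211], [723.7999877929688, 82.19999694824219], [718.7000122070312, 130.60000610351562]]
blu 1089 [620.43 243.46 169.59  47.09   5.94] [[533.5999755859375, 258.1000061035156], [538.5, 211.3000030517578], [707.2000122070312, 228.8000030517578], [702.2999877929688, 275.70001220703125]]
pan 9256 [653.14 175.45 220.57 340.67   5.95] [[525.7999877929688, 333.3999938964844], [561.0999755859375, -5.400000095367432], [780.5, 17.5], [745.2000122070312, 356.29998779296875]]
red 224 [ 4.5329e+02 -3.4798e+02  2.6320e+01  1.1720e+02  3.1000e-01] [[439.79998779296875, -289.5], [440.3999938964844, -406.6000061035156], [466.79998779296875, -406.5], [466.1000061035156, -289.29998779296875]]
blade 500 [ 541.1  -351.68   26.69  134.76   87.75] [[473.20001220703125, -362.3999938964844], [607.9000244140625, -367.70001220703125], [609.0, -341.0], [474.29998779296875, -335.70001220703125]]
black 218 [ 4.5361e+02 -3.4120e+02  3.2920e+01  4.2180e+01  3.0000e-01] [[437.0, -320.20001220703125], [437.29
[... 744 characters left out ...]
9000244140625, 1.600000023841858], [747.9000244140625, 356.70001220703125]]
red 192 [ 454.01 -355.95  126.08   26.62   88.78] [[439.3999938964844, -418.70001220703125], [466.0, -419.29998779296875], [468.70001220703125, -293.20001220703125], [442.0, -292.6000061035156]]
blade 526 [ 543.37 -351.73   33.18  136.69   88.77] [[474.70001220703125, -366.79998779296875], [611.2999877929688, -369.79998779296875], [612.0999755859375, -336.6000061035156], [475.3999938964844, -333.70001220703125]]
black 147 [ 451.38 -363.4    42.94   25.71   81.08] [[435.29998779296875, -382.6000061035156], [460.70001220703125, -386.6000061035156], [467.3999938964844, -344.20001220703125], [442.0, -340.20001220703125]]
```

```bash
python3 -m pendant '0 0 0 0 0 -0.1126 -1; 0 0 0 0 0 -0.1126 -1; -0.03 -0.035 0 0 0 0 -1; -0.03 -0.035 0 0 0 0 -1; -0.03 -0.035 0 0 0 0 -1'; python3 -m pendant '-0.03 -0.035 0 0 0 0 -1; -0.03 -0.035 0 0 0 0 -1; -0.015 -0.045 0 0 0 0 -1; -0.015 -0.045 0 0 0 0 -1; -0.015 -0.045 0 0 0 0 -1'
```

```text
time_s: 0.6
ee_pos: [230.9, 448.1, 230.4]
eef_rot: [[-1.0, 0.025, -0.0], [0.025, 1.0, -0.001], [0.0, -0.001, -1.0]]
contact_force: [0.0, -0.1, 0.8]
grip_width: 1.004
time_s: 1.1
ee_pos: [330.0, 239.9, 230.7]
eef_rot: [[-1.0, 0.026, -0.0], [0.026, 1.0, -0.0], [0.0, -0.0, -1.0]]
contact_force: [1.2, -0.3, -0.7]
grip_width: 0.998
```

```bash
python3 -m pendant '-0.011 -0.045 0 0 0 0 -1; -0.011 -0.045 0 0 0 0 -1; -0.011 -0.045 0 0 0 0 -1; -0.011 -0.045 0 0 0 0 -1; -0.011 -0.045 0 0 0 0 -1' >/dev/null;  python3 -m pendant '-0.011 -0.045 0 0 0 0 -1; -0.011 -0.045 0 0 0 0 -1; -0.011 -0.045 0 0 0 0 -1; -0.011 -0.045 0 0 0 0 -1; -0.011 -0.045 0 0 0 0 -1'; python3 -m pendant '-0.010 -0.045 0 0 0 0 -1; -0.010 -0.045 0 0 0 0 -1; -0.010 -0.045 0 0 0 0 -1; 0 0 0.03 0 0 0 -1; 0 0 0 0 0 0 -1'
```

```text
time_s: 2.1
ee_pos: [427.7, -212.9, 230.7]
eef_rot: [[-1.0, 0.027, -0.0], [0.027, 1.0, 0.001], [0.0, 0.001, -1.0]]
contact_force: [1.0, 1.0, -0.1]
grip_width: 0.999
time_s: 2.6
ee_pos: [452.2, -346.2, 196.7]
eef_rot: [[-1.0, 0.029, -0.007], [0.029, 1.0, 0.006], [0.007, 0.006, -1.0]]
contact_force: [-0.8, 0.1, -0.9]
grip_width: 1.001
```

```bash
python3 -m pendant '-0.002 -0.003 0.04 0 0 0 -1; 0 0 0.04 0 0 0 -1; 0 0 0.02 0 0 0 -1; 0 0 0 0 0 0 -1'; python3 - <<'E'
from h import *
im=read_camera("side")[220:330,190:340]; tp=read_camera("top")[150:260,330:480]
cv2.imwrite("pics/a.png",cv2.cvtColor(cv2.resize(np.hstack([im,tp]),None,fx=2.6,fy=4),cv2.COLOR_RGB2BGR))
E
```

```text
time_s: 3.0
ee_pos: [454.5, -347.4, 98.6]
eef_rot: [[-1.0, 0.026, -0.006], [0.026, 1.0, 0.005], [0.006, 0.005, -1.0]]
contact_force: [0.2, -0.0, 0.1]
grip_width: 1.003
```

View pics/a.png

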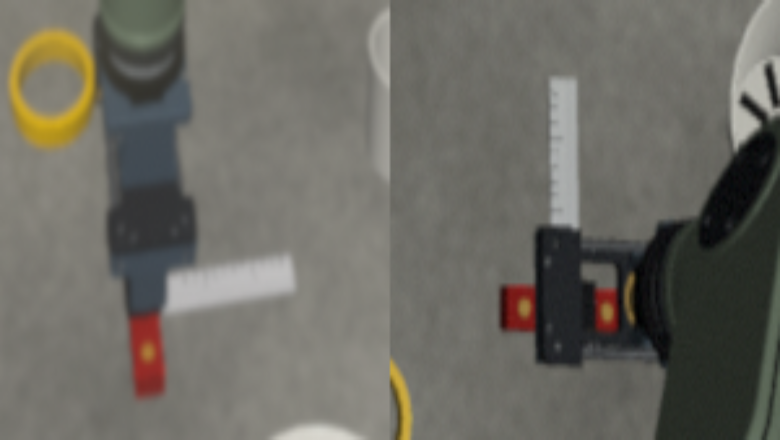

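The side crop shows the gripper right above the black block, with the stock's near end at (148,350). In the top crop the body is in line with the stock. I'll correct the small tilt, descend and grip.

```bash
python3 -m pendant '0 -0.002 0.03 0.005 -0.006 0 -1; 0 0 0.02 0 0 0 -1; 0 0 0 0 0 0 -1'; python3 -m pendant '0 0 0 0 0 0 1; 0 0 0 0 0 0 1; 0 0 0 0 0 0 1; 0 0 0 0 0 0 1; 0 0 0 0 0 0 1';python3 -m pendant '0 0 0 0 0 0 1; 0 0 0 0 0 0 1'
```

```text
time_s: 3.4
ee_pos: [455.9, -351.2, 50.7]
eef_rot: [[-1.0, 0.026, 0.004], [0.026, 1.0, -0.004], [-0.005, -0.004, -1.0]]
contact_force: [-0.5, 0.4, 0.5]
grip_width: 1.002
time_s: 3.9
ee_pos: [456.5, -352.0, 51.4]
eef_rot: [[-1.0, 0.027, 0.007], [0.027, 1.0, -0.006], [-0.007, -0.005, -1.0]]
contact_force: [0.4, -0.7, -0.0]
grip_width: 0.595
time_s: 4.1
ee_pos: [456.3, -351.7, 50.9]
eef_rot: [[-1.0, 0.027, 0.006], [0.027, 1.0, -0.005], [-0.006, -0.005, -1.0]]
contact_force: [1.2, 5.3, 0.8]
grip_width: 0.415
```

```bash
python3 -m pendant '0 0 0 -0.005 0.006 0 1; 0 0 0 0 0 0 1; 0 0 0 0 0 0 1; 0 0 0 0 0 0 1; 0 0 0 0 0 0 1'
```

```text
time_s: 4.6
ee_pos: [456.1, -351.5, 50.8]
eef_rot: [[-1.0, 0.027, -0.0], [0.027, 1.0, 0.001], [0.0, 0.001, -1.0]]
contact_force: [-1.4, 4.7, 2.3]
grip_width: 0.35
```

```bash
python3 -m pendant '0 0 -0.01 0 0 0 1; 0 0 -0.03 0 0 0 1; 0 0 -0.03 0 0 0 1; 0 0 -0.03 0 0 0 1; 0 0 0 0 0 0 1';python3 -m pendant '-0.003 0.020 0 0 0 0 1; -0.0062 0.044 0 0 0 0 1;-0.0062 0.044 0 0 0 0 1;-0.0062 0.044 0 0 0 0 1;-0.0062 0.044 0 0 0 0 1'; python3 -m pendant '-0.0062 0.044 0 0 0 0 1; -0.0062 0.044 0 0 0 0 1;-0.0062 0.044 0 0 0 0 1;-0.0062 0.044 0 0 0 0 1;-0.0062 0.044 0 0 0 0 1'; python3 -m pendant '-0.003 0.024 0 0 0 -0.0655 1; 0 0 0 0 0 -0.0655 1; 0 0 0.03 0 0 0 1; 0 0 0 0 0 0 1; 0 0 0 0 0 0 1'
python3 - <<'E'
from h import *
im=read_camera("side"); tp=read_camera("top")
cv2.imwrite("pics/b_side.png",cv2.cvtColor(im,cv2.COLOR_RGB2BGR));cv2.imwrite("pics/b_top.png",cv2.cvtColor(tp,cv2.COLOR_RGB2BGR))
v=np.hstack([im[110:240,200:350],tp[90:220,125:275]])
cv2.imwrite("pics/b.png",cv2.cvtColor(cv2.resize(v,None,fx=2.6,fy=2.6*1.6),cv2.COLOR_RGB2BGR))
E
```

```text
time_s: 5.1
ee_pos: [458.6, -354.5, 155.4]
eef_rot: [[-1.0, 0.027, 0.008], [0.027, 1.0, -0.008], [-0.008, -0.007, -1.0]]
contact_force: [0.6, -1.5, -3.7]
grip_width: 0.352
time_s: 5.6
ee_pos: [488.7, -155.4, 149.4]
eef_rot: [[-1.0, 0.027, -0.002], [0.027, 1.0, -0.0], [0.002, -0.0, -1.0]]
contact_force: [1.3, -0.6, -4.0]
grip_width: 0.348
time_s: 6.1
ee_pos: [525.7, 63.7, 149.4]
eef_rot: [[-1.0, 0.027, -0.001], [0.027, 1.0, -0.001], [0.001, -0.001, -1.0]]
contact_force: [0.7, -0.4, -4.7]
grip_width: 0.349
time_s: 6.6
ee_pos: [528.9, 85.9, 119.7]
eef_rot: [[-0.995, -0.104, -0.003], [-0.104, 0.995, -0.001], [0.003, -0.0, -1.0]]
contact_force: [-0.3, -0.1, -2.8]
grip_width: 0.351
```

View pics/b.png

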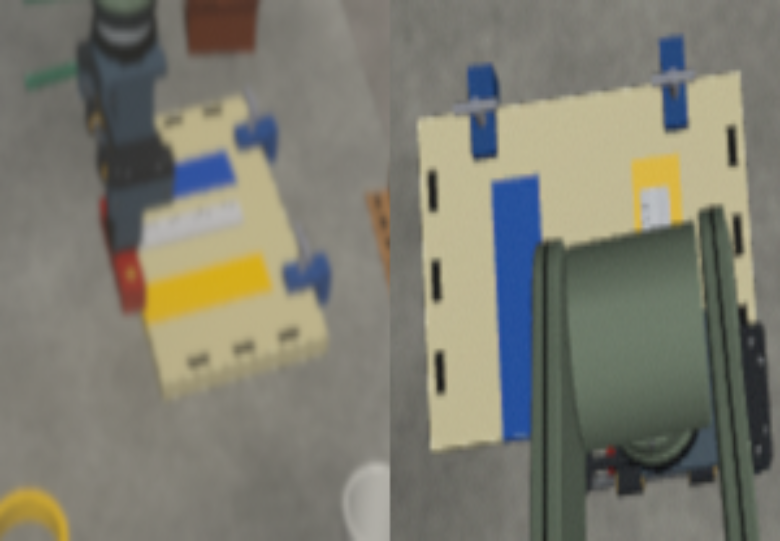

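The blade end at top crop (655,205) lies between the yellow strip's edges (633–682). The side crop shows the stock in front of the panel, still about 70 mm up. I'll lower it.

```bash
python3 -m pendant '0 0 0.02 0 0 0 1; 0 0 0.03 0 0 0 1; 0 0 0.012 0 0 0 1; 0 0 0.004 0 0 0 1; 0 0 0 0 0 0 1'; python3 -m pendant '0 0 0 0 0 0 1'
python3 - <<'E'
from h import *
im=read_camera("side"); tp=read_camera("top")
v=np.hstack([im[130:220,220:340],tp[100:220,125:275][:90,:120]])
cv2.imwrite("pics/c_side.png",cv2.cvtColor(im,cv2.COLOR_RGB2BGR))
cv2.imwrite("pics/c.png",cv2.cvtColor(cv2.resize(im[130:220,220:340],None,fx=6.5,fy=6.5,interpolation=cv2.INTER_CUBIC),cv2.COLOR_RGB2BGR))
E
```

```text
time_s: 7.2
ee_pos: [530.3, 86.3, 55.3]
eef_rot: [[-0.995, -0.104, 0.001], [-0.104, 0.995, 0.0], [-0.001, 0.0, -1.0]]
contact_force: [0.2, -0.5, -3.6]
grip_width: 0.349
time_s: 7.3
ee_pos: [530.9, 86.4, 56.1]
eef_rot: [[-0.995, -0.104, 0.003], [-0.104, 0.995, 0.0], [-0.003, 0.0, -1.0]]
contact_force: [0.2, 0.0, -3.8]
grip_width: 0.352
```

View pics/c.png

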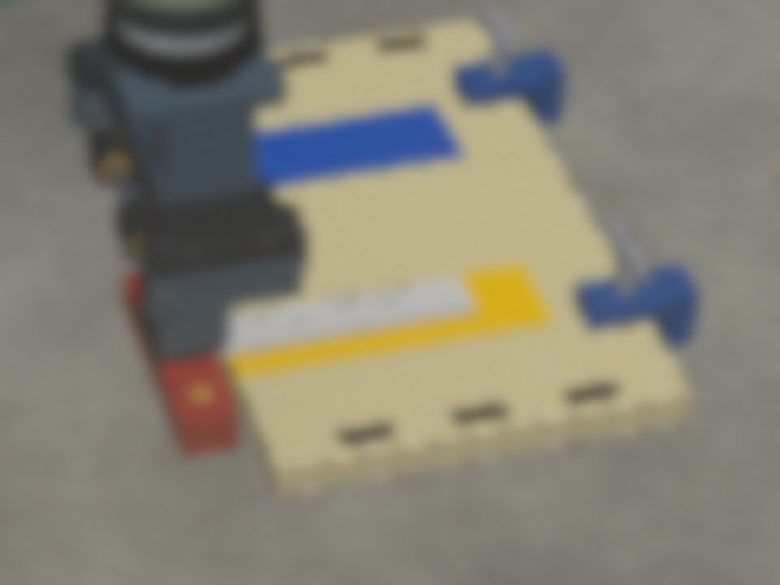

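The side crop shows the blade over the yellow strip, its tip at (470,290). The stock is a few mm in front of the panel edge and about 4 mm up. Next I lower it to just touch.

```bash
python3 -m pendant '0 0 0.002 0 0 0 1; 0 0 0.001 0 0 0 1; 0 0 0 0 0 0 1; 0 0 0 0 0 0 1'; python3 -m pendant '0 0 0.001 0 0 0 1; 0 0 0 0 0 0 1;0 0 0 0 0 0 1'; python3 -m pendant '0 0 0.001 0 0 0 1; 0 0 0 0 0 0 1;0 0 0 0 0 0 1'
```

```text
time_s: 7.8
ee_pos: [529.8, 86.4, 51.9]
eef_rot: [[-0.995, -0.104, -0.0], [-0.104, 0.995, 0.0], [0.0, 0.0, -1.0]]
contact_force: [-0.2, 0.4, -4.1]
grip_width: 0.349
time_s: 8.1
ee_pos: [529.8, 86.3, 50.9]
eef_rot: [[-0.995, -0.104, -0.0], [-0.104, 0.995, 0.0], [0.0, 0.0, -1.0]]
contact_force: [-0.3, -0.2, -3.7]
grip_width: 0.349
time_s: 8.4
ee_pos: [529.8, 86.3, 50.8]
eef_rot: [[-0.995, -0.104, 0.0], [-0.104, 0.995, 0.0], [-0.0, 0.0, -1.0]]
contact_force: [-2.3, 0.3, 6.1]
grip_width: 0.348
```

```bash
python3 -m pendant '-0.003 0 -0.0007 0 0 0 1; -0.003 0 0 0 0 0 1; 0 0 0 0 0 0 1; 0 0 0 0 0 0 1'; python3 -m pendant '-0.001 0 0 0 0 0 1; 0 0 0 0 0 0 1'; python3 -m pendant '-0.001 0 0 0 0 0 1; 0 0 0 0 0 0 1';python3 -m pendant '-0.001 0 0 0 0 0 1; 0 0 0 0 0 0 1'
```

```text
time_s: 8.8
ee_pos: [534.1, 86.8, 50.8]
eef_rot: [[-0.995, -0.104, -0.004], [-0.104, 0.995, -0.0], [0.004, 0.0, -1.0]]
contact_force: [-6.8, -0.5, 7.8]
grip_width: 0.35
time_s: 9.0
ee_pos: [534.7, 86.9, 50.8]
eef_rot: [[-0.995, -0.104, -0.005], [-0.104, 0.995, -0.0], [0.005, 0.0, -1.0]]
contact_force: [-7.0, -0.6, 8.9]
grip_width: 0.349
time_s: 9.2
ee_pos: [535.8, 87.0, 50.9]
eef_rot: [[-0.995, -0.104, -0.005], [-0.104, 0.995, -0.0], [0.005, 0.0, -1.0]]
contact_force: [-8.7, -1.0, 7.9]
grip_width: 0.349
time_s: 9.4
ee_pos: [536.8, 87.2, 50.8]
eef_rot: [[-0.995, -0.104, -0.005], [-0.104, 0.995, -0.0], [0.005, 0.0, -1.0]]
contact_force: [-7.3, -0.1, 7.7]
grip_width: 0.345
```

```bash
python3 -m pendant '0 0 -0.001 0 0 0 1; 0 0 0 0 0 0 1; 0 0 0 0 0 0 1'; python3 -m pendant '-0.001 0 0 0 0 0 1; 0 0 0 0 0 0 1; 0 0 0 0 0 0 1'; python3 -m pendant '-0.001 0 0 0 0 0 1; 0 0 0 0 0 0 1; 0 0 0 0 0 0 1';python3 -m pendant '-0.001 0 0 0 0 0 1; 0 0 0 0 0 0 1; 0 0 0 0 0 0 1'
```

```text
time_s: 9.7
ee_pos: [539.3, 87.3, 51.2]
eef_rot: [[-0.995, -0.104, 0.001], [-0.104, 0.995, 0.0], [-0.001, 0.0, -1.0]]
contact_force: [-0.6, -0.1, -3.0]
grip_width: 0.347
time_s: 10.0
ee_pos: [539.9, 87.4, 51.5]
eef_rot: [[-0.995, -0.104, -0.0], [-0.104, 0.995, 0.0], [-0.0, 0.0, -1.0]]
contact_force: [0.1, -1.1, -4.5]
grip_width: 0.349
time_s: 10.3
ee_pos: [540.4, 87.4, 51.5]
eef_rot: [[-0.995, -0.104, -0.001], [-0.104, 0.995, 0.0], [0.001, 0.0, -1.0]]
contact_force: [-1.3, -0.2, -3.6]
grip_width: 0.348
time_s: 10.6
ee_pos: [540.5, 87.5, 51.5]
eef_rot: [[-0.995, -0.104, -0.003], [-0.104, 0.995, -0.0], [0.003, 0.0, -1.0]]
contact_force: [-4.8, -0.5, -0.7]
grip_width: 0.349
```

```bash
python3 -m pendant '-0.001 0 0 0 0 0 1; -0.001 0 0 0 0 0 1; 0 0 0 0 0 0 1; 0 0 0 0 0 0 1'; python3 - <<'E'
from h import *
print(telemetry.read_state()["wrist_torque"])
E
python3 -m pendant '0 0 0.001 0 0 0 1; 0 0 0 0 0 0 1;0 0 0 0 0 0 1'
python3 - <<'E'
from h import *
print(telemetry.read_state()["wrist_torque"],telemetry.read_state()["eef_rot"])
im=read_camera("side")
cv2.imwrite("pics/d.png",cv2.cvtColor(cv2.resize(im[130:220,220:340],None,fx=6.5,fy=6.5,interpolation=cv2.INTER_CUBIC),cv2.COLOR_RGB2BGR))
E
```

```text
time_s: 11.0
ee_pos: [540.7, 87.5, 51.3]
eef_rot: [[-0.995, -0.104, -0.007], [-0.104, 0.995, -0.001], [0.007, -0.0, -1.0]]
contact_force: [-7.5, -1.6, 1.8]
grip_width: 0.348
[-0.15676841  1.65286714 -0.06174743]
time_s: 11.3
ee_pos: [540.6, 87.5, 50.9]
eef_rot: [[-0.995, -0.104, -0.006], [-0.104, 0.995, -0.001], [0.006, 0.0, -1.0]]
contact_force: [-10.6, -2.3, 6.1]
grip_width: 0.352
[-0.16276344  1.72045857  0.01407126] [[-9.94541097e-01 -1.04152816e-01 -6.34007455e-03]
 [-1.04150806e-01  9.94561306e-01 -6.47286298e-04]
 [ 6.37300952e-03  1.65710507e-05 -9.99979692e-01]]
```

View pics/d.png

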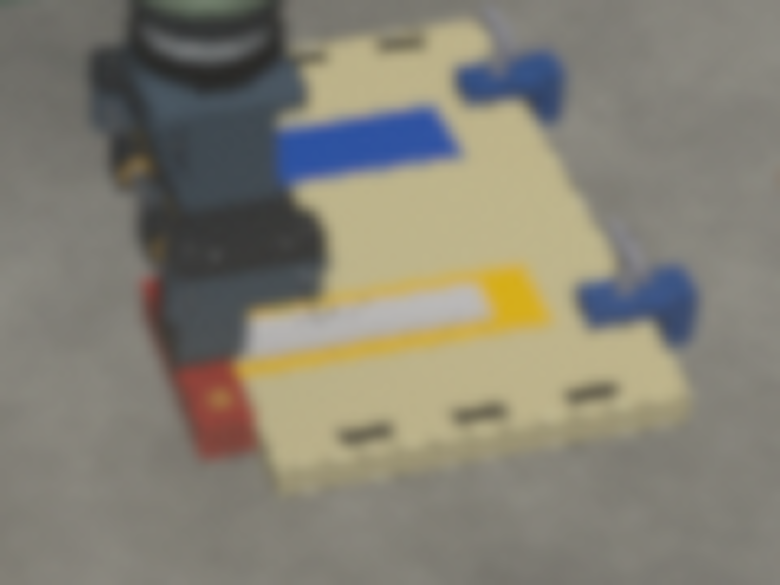

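The stock now sits against the panel's front edge, with its right end at (230,450). The blade is centred in the yellow strip, with yellow visible on both sides of the tip at (485,305). I'll ease the push and let go.

```bash
python3 -m pendant '0.001 0 0 0 0 0 1; 0 0 0 0 0 0 1; 0 0 0 0 0 0 1'; python3 -m pendant '0 0 0 0 0 0 0; 0 0 0 0 0 0 -1; 0 0 0 0 0 0 -1; 0 0 0 0 0 0 -1; 0 0 0 0 0 0 -1';python3 -m pendant '0 0 0 0 0 0 -1; 0 0 0 0 0 0 -1; 0 0 0 0 0 0 -1; 0 0 0 0 0 0 -1'; python3 -m pendant '0 0 -0.01 0 0 0 -1; 0 0 -0.02 0 0 0 -1; 0 0 -0.04 0 0 0 -1; 0 0 -0.05 0 0 0 -1; 0.03 0 -0.03 0 0 0 -1'; python3 -m pendant '0.03 0.035 0 0 0 0 -1;0.03 0.035 0 0 0 0 -1;0.03 0.035 0 0 0 0 -1;0.03 0.035 0 0 0 0 -1;0.03 0.035 0 0 0 0 -1';python3 -m pendant '0 0.045 0 0 0 0 -1;0 0.045 0 0 0 0 -1;0 0.045 0 0 0 0 -1;0 0.045 0 0 0 0 -1; 0 0 0 0 0 0 -1'
python3 - <<'E'
from h import *
im=read_camera("side"); tp=read_camera("top")
cv2.imwrite("pics/e_side.png",cv2.cvtColor(im,cv2.COLOR_RGB2BGR));cv2.imwrite("pics/e_top.png",cv2.cvtColor(tp,cv2.COLOR_RGB2BGR))
f=lambda a:cv2.resize(a,None,fx=4,fy=4,interpolation=cv2.INTER_CUBIC)
cv2.imwrite("pics/e.png",cv2.cvtColor(np.hstack([f(im[130:230,235:335]),f(tp[110:210,170:270])]),cv2.COLOR_RGB2BGR))
E
```

```text
time_s: 11.65
ee_pos: [540.6, 87.4, 50.9]
eef_rot: [[-0.995, -0.104, -0.004], [-0.104, 0.995, -0.0], [0.004, 0.0, -1.0]]
contact_force: [-7.5, -1.4, 3.8]
grip_width: 0.349
time_s: 12.15
ee_pos: [543.2, 87.8, 50.8]
eef_rot: [[-0.995, -0.104, 0.001], [-0.104, 0.995, 0.0], [-0.001, 0.0, -1.0]]
contact_force: [-0.4, -0.4, -0.2]
grip_width: 0.758
time_s: 12.55
ee_pos: [542.7, 87.7, 50.6]
eef_rot: [[-0.995, -0.104, 0.0], [-0.104, 0.995, 0.0], [-0.0, 0.0, -1.0]]
contact_force: [1.4, 0.3, 0.3]
grip_width: 1.001
time_s: 13.05
ee_pos: [516.8, 85.0, 205.1]
eef_rot: [[-0.995, -0.104, 0.009], [-0.104, 0.995, 0.001], [-0.009, 0.0, -1.0]]
contact_force: [-0.4, 0.7, 1.1]
grip_width: 0.998
time_s: 13.55
ee_pos: [344.1, 243.9, 201.6]
eef_rot: [[-0.995, -0.104, 0.001], [-0.104, 0.995, 0.001], [-0.002, 0.001, -1.0]]
contact_force: [-0.4, 0.2, -0.4]
grip_width: 0.999
time_s: 14.05
ee_pos: [326.3, 426.9, 201.2]
eef_rot: [[-0.994, -0.108, 0.001], [-0.108, 0.994, 0.004], [-0.002, 0.004, -1.0]]
contact_force: [-0.1, 0.3, 0.2]
grip_width: 0.997
```

View pics/e.png

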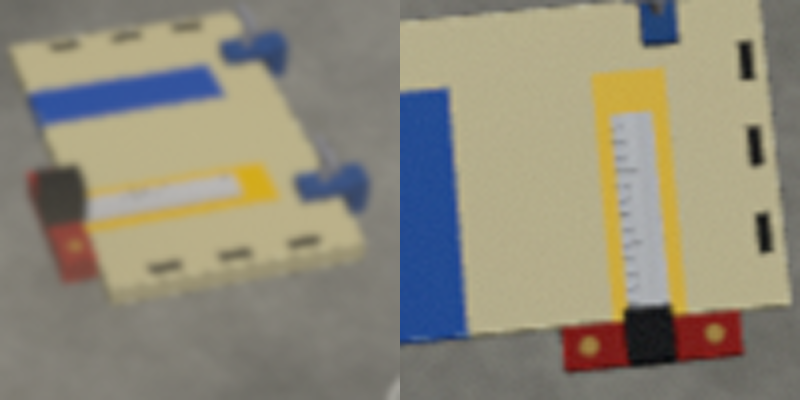

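View pics/e_top.png

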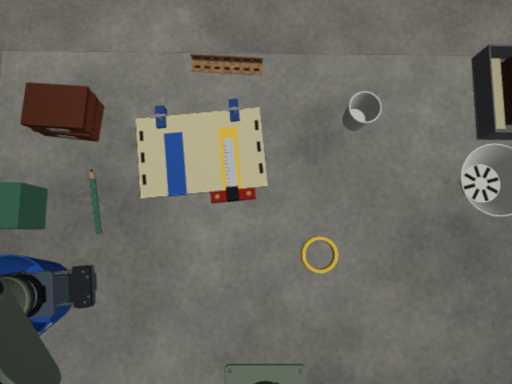

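In the crops the stock lies along the front edge and the blade is inside the yellow strip (tip at (632,115) in the right crop). In the full top view the tumbler, pencil and roll have not moved. I'll do one numeric check of flushness.

```bash
python3 - <<'E'
from h import *
for n,bx in (("top",(205,130,262,210)),("side",(235,160,330,210))):
    im=cv2.cvtColor(cv2.imread(f"pics/e_{n}.png"),cv2.COLOR_BGR2RGB).astype(int);r,g,b=im.transpose(2,0,1)
    m=np.zeros(r.shape,bool);m[bx[1]:bx[3],bx[0]:bx[2]]=1
    bl=big((r>140)&(abs(r-b)<28)&m); red=(r>90)&(r-g>70)&(g<80)&m
    print(n,'blade',rect(n,bl,24)[0],'red',rect(n,red,24)[0])
a=np.radians(5.95);ex=np.array([np.cos(a),np.sin(a)]);ey=np.array([-ex[1],ex[0]])
O=np.array([552.4,89])  # tape origin
def rel(n,m,z):
    v,u=np.where(m);P=bp(n,np.c_[u,v],z)[:,:2]-O;return np.round([(P@ex).min(),(P@ex).max(),(P@ey).min(),(P@ey).max()],1)
im=cv2.cvtColor(cv2.imread("pics/e_top.png"),cv2.COLOR_BGR2RGB).astype(int);r,g,b=im.transpose(2,0,1)
m=np.zeros(r.shape,bool);m[130:210,205:262]=1
bl=big((r>140)&(abs(r-b)<28)&m); red=(r>90)&(r-g>70)&(g<80)&m
print('in tape frame: blade',rel("top",bl,24),'red',rel("top",red,24))
v,u=np.where(red);P=bp("top",np.c_[u,v],24)[:,:2]-O;X=P@ex;Y=P@ey
for lo,hi in((-70,-25),(25,70)):
    k=(Y>lo)&(Y<hi);print('stock x range/mean at y',lo,hi,X[k].min().round(1),X[k].max().round(1),X[k].mean().round(2))
d=cv2.absdiff(cv2.imread("pics/e_top.png"),cv2.imread("pics/top0.png")).max(2)
for nm,(x0,y0,x1,y1) in dict(tumbler=(340,85,385,135),pencil=(85,165,105,238),roll=(298,233,342,277)).items(): print(nm,d[y0:y1,x0:x1].max())
E
```

```text
top blade [625.95  96.33 130.19  25.2    5.96] red [536.25  87.04  27.17 116.66   6.1 ]
side blade [623.58  94.68 129.41  22.34   6.58] red [536.73  49.54  34.88  12.82  68.15]
in tape frame: blade [  8.8 139.  -12.9  12.3] red [-29.9  -2.6 -58.6  58. ]
stock x range/mean at y -70 -25 -29.7 -2.6 -15.86
stock x range/mean at y 25 70 -29.9 -3.1 -16.66
tumbler 6
pencil 6
roll 6
```

```bash
python3 -c "
from station import workorder,telemetry
print(workorder.sign_off(), telemetry.read_state()['time_s'])"
```

```text
the job is handed in; nothing more can be done
the job is handed in; nothing more can be done
```

The try square is laid for the yellow-tape line: stock on the bench against the panel's front edge, blade over the panel inside the yellow strip. I let go, moved the arm clear and handed the job in at about 14 s of the 35 s allowed. `sign_off` gives no verdict.

How it went: I gripped the square by its black block and lowered it in front of the yellow strip until it touched the bench. I then slid it forward, pressing with about 10 N against the panel, and released it.

Last checks, from the top camera unless noted:
- **Blade position:** about ±13 mm around the tape's centre line, inside the ±25 mm strip.
- **Blade angle:** 5.96° against 5.95° for the panel. The side camera gave 6.6°, which I put down to its coarser view.
- **Flushness:** the two halves of the stock agree to within 0.8 mm, which is below one pixel. The absolute reading was about 1–1.5 mm short of the panel edge, also below one pixel. The firm contact felt while pushing is the better evidence that it is flush.
- **Other objects:** the tumbler, pencil and tape roll show no change from the first picture.
- **Forces:** the highest reading in any move report was about 12 N, well below the limits.

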